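Book in a donated food processor and hold it on pulse

TASK

Book in and test the donated cordless food processor: pick up the hand scanner and hold it steady for a good second, pointing straight down, about a hand's breadth above the barcode ticket on the tub lid, with its scan line running along the row of bars, then lay it back down flat on the table and let go of it. Then turn the food processor's dial clockwise from off, past the clicks of the two speeds, all the way to the spring-return pulse position, and finish while still holding it there; do not disturb the tumbler or the thread spool.

Things in the scene. Friction and masses are not known exactly. Their poses are not given: they have to be found in the camera images.
- food_processor: White cordless food processor (battery at the back), stuck fast by suction feet; 310 long, 190 wide, 308 mm tall. Origin: on the table under its middle; -x is its front, z up. Front skirt at x = -155, 55 mm high; above it the control deck rises backwards at 30 degrees to x = -45, z = 118. Behind: motor housing, clear bowl (radius 87 at the lid, axis x = 50), feed tube.
- dial (a joint): Turn of the dial in rad, growing clockwise as seen facing the deck: 0 off (always the start); it clicks in and stays at 0.45 (first speed) and 0.94 (second speed), the clicks taking about 0.04 N m; beyond that a spring (about 0.14 N m) drives it back to the second speed when let go. Pulse is made above 1.25; end stop at 1.40.
- dial_grip (a point): Middle of the dial's finger bar, on the turning axis, 20 mm above the deck. Black dial amid the sloping deck: skirt 56 mm across, 9 high; on it a finger bar 52 long, 14 wide, from 9 to 31 mm above the deck. Axes turn with the dial: z outward along the turning axis (square to the deck, leaning 30 degrees to the front), x along the bar to the end with the white pointer line, y across the bar.
- scanner: Loose cordless barcode scanner, about 0.17 kg, reads continuously (no trigger press), lies window down. Origin on its underside. Straight grey handle along x, 32 wide, x = -98 to 30 mm, underside 4 and top 30 mm up; black head x = 30 to 78, 66 wide, 38 high; rubber heel 34 wide, x = -99 to -65. z up from its underside.
- scanner_grip (a point): Point in the scanner's handle at its centre of mass, 17 mm above its underside, where to grip it across (32 mm wide). Same axes as scanner.
- scanner_window (a point): Centre of the reading window, on the underside of the scanner's head, 57 mm in front of (+x) scanner_grip and 17 mm below it. Looks along -z; the scan line lies along y. Same axes as scanner. It reads with the window 30 to 160 mm above the ticket.
- tub: Clear plastic tub with clip-on lid, heavy, holding the machine's steel discs; 190 (x) by 135 to 145 (y) mm, lid top flat, 88 mm high. Origin: on the table under its middle, z up.
- ticket (a point): Middle of the barcode on the white paper ticket (52 by 76 mm) in the middle of the tub's lid, 89 mm above the table. Axes as tub: the row of bars runs along y (50 mm), each bar is 24 mm long along x; z up.
- tumbler: Bystander: green plastic tumbler, 72 mm across the rim, 105 mm tall, standing; origin under its middle.
- thread_spool: Bystander: upright thread spool, 38 mm across, 50 mm tall; origin under its middle.
Not all that is in view belongs to the job. Leave any blue look-alike of the scanner alone. Leave any purple look-alike of the tub alone.

How it is judged:
On the way, in this order (a step that is already met when the one before it is completed fails the run):
1. the held scanner reads the ticket: window 30 to 160 mm straight above the barcode, scan line along the row of bars, steady for 1 s (x of ticket in the frame of scanner_window between -0.014 and 0.014 m and y of ticket in the frame of scanner_window between -0.016 and 0.016 m and z of ticket in the frame of scanner_window between -0.16 and -0.03 m and angle between the y axis of scanner_window and the y axis of ticket, either way round below 0.3 rad and angle between the z axis of scanner_window and the z axis of ticket, either way round below 0.25 rad and linear speed of scanner below 0.03 m/s and contact force between the fingers and scanner above 0.5 N), for 1 s.
2. the scanner lies flat on the table again, let go and at rest (height (world z) of scanner below 0.008 m and angle between scanner's own z axis and vertical below 0.12 rad and linear speed of scanner below 0.02 m/s and contact force between each of the arm, the fingers and scanner below 0.1 N), for 0.2 s.
3. the dial is turned to pulse by the fingers (value of joint dial above 1.25 rad and contact force between the fingers and dial above 0.5 N), for 0.3 s.
At the end, for the whole second after the job is handed in: The fingers hold the dial at pulse (above 1.25 rad) against its spring; the scanner lies flat on the table (underside within 8 mm, tilted less than 7 degrees), let go and still (all of step 3 and height (world z) of scanner below 0.008 m and angle between scanner's own z axis and vertical below 0.12 rad and linear speed of scanner below 0.02 m/s and contact force between the fingers and scanner below 0.1 N and contact force between scanner and dial below 0.1 N); the arm keeps its last pose, push and grip.
It fails at once if the scanner is let go more than 3 cm above the table (height (world z) of scanner above 0.03 m and contact force between the fingers and scanner below 0.02 N).
It fails at once if a bystander is disturbed (moved more than 2 cm or tipped) (distance of any of tumbler, thread_spool from where it was at the start of the episode above 0.02 m or angle between any of tumbler, thread_spool's own z axis and vertical above 0.4 rad).
It also fails if it takes over 67 s, if anything falls off the work surface, if the arm or the gripper's body presses on something with over 40 N, if the wrist force passes 120 N, or if a joint passes its speed limit or range.

ROBOT

A 6-joint arm with a two-finger parallel gripper is mounted at the origin on the work surface. World frame = base frame: x ahead of the robot, y to its left, z up, the work surface at z = 0. Lengths are in m, angles in rad, forces in N, time in s.
With the tool pointing down it reaches from about 0.275 to 0.975 m from the base axis. Payload 8.4 kg.
Tool frame: the origin (TCP) lies at the very end of the fingers, on their centre line; the grasp point (between the pads) lies 19 mm behind it; z points along the fingers, y is the line along which they close (so a half turn about z gives the same grasp; the last joint's range is limited). The gripper opens to 92 mm and grips with 3 to 60 N. Pads are 20 mm wide; open, the fingers measure 128 mm over their backs; the gripper's body (75 mm by 189 mm) begins 69 mm behind the grasp point.
Start: joints at [1.2, 0.353, 1.633, -0, 1.155, -0.002], TCP at [0.225, 0.583, 0.215] pointing down, gripper open.
Joint ranges: [-2.63, 2.63], [-0.92, 2.1], [0.06, 2.66], [-1.3, 4.44], [0, 2.69], [-3.02, 3.02]. Speed limits (rad/s): [2.22, 2.22, 2.79, 3.14, 3.14, 3.14].

INTERFACE

Orientations are given as a unit quaternion [w, x, y, z].
In Python, from workcell import env gives the robot as it stands. The module is installed in compiled form; this text tells all that it offers.
- The arm moves only by the tool servo_tool, never from a script. Its argument "deltas" is one flat list of numbers, 7 for each row, row after row: the turn, a rotation vector about the tool's x, y, z in degrees, then the shift along the tool's x, y, z in mm, then the closure, from 0 (fully open) to 1 (shut). In form: [rx, ry, rz, dx, dy, dz, hand, rx, ry, rz, dx, dy, dz, hand, ...]. A call has 1 to 10 rows; each row is the pose to reach, as a shift and turn from the pose commanded when the call began, along the tool's axes at that moment; what a row does not reach only later rows make up. A row lasts 1/10 s, in which the tool goes at most 50 mm and 8.59 degrees, less where a joint would pass 70% of its speed; a pose out of reach is approached as far as the arm can. A call with a gripper value outside its range is refused whole. The fingers move at their own pace and stop on an object; "newtons" is the grip in N (left out, the last holds). Time passes only in rows, so rows that repeat a pose let the fingers close. It gives the time, the measured TCP pose, the force, the opening and the grip force at its end, in the units of the state.
- env.observe(): the state, without advancing time (a new reading comes with each control period).
- env.grab_frame(name): name is "scene" or "top"; returns the picture (384x512x3 uint8, red, green, blue); there is no depth.
- env.camera_info(name): a dict with "fx", "fy", "cx", "cy" (pixels), "k1" (the pictures are not rectified: a ray, as slopes to the right and down, at radius r is drawn at 1 + k1 r^2 times it, then the intrinsics apply), "R" (3x3) and "t" (3): a world point X has camera coordinates R X + t. Camera axes: x right, y down, z forward; pixel columns grow to the right and rows downward; lengths in m; the calibration is good to about 2 mm. A picture is of the moment at which its call begins. camera_info takes no time and is no camera call.
- env.sign_off(): hands the job in; it is judged then, once.
The state is a dict: "time_s": time; "qpos": joint angles; "qd": joint speeds; "joint_efforts": joint torques, N m; "eef_pos": TCP position; "eef_rot": TCP orientation; "contact_force": force on the tool from outside, world axes, zero at the start; "ft_torque": the same for the moment, N m; "opening": finger opening in m; "grip_force": force on a finger pad.
Only numpy, scipy, OpenCV 4.12 (cv2) and the standard library are available. Lean on these libraries where they do the work, as an engineer would, in place of code of your own. Each camera call takes 0.05 s, during which the arm holds its last target. There are 200 camera calls.

## Working session

There is one attempt and no reset: what is moved stays moved. The work goes in short steps, Python scripts to look and compute and a tool call to move; the robot and the scene stay as the last step left them, time stands still between calls to the robot, and variables do not carry over. Pictures are saved under pics/ and viewed, at most 10 in all, crops included, and the job is handed in when it is done.

Besides the shell and the picture viewer there is one more tool, called after "Request:" by a JSON object that holds its "fn" and its "kwargs", one argument or row to a line. servo_tool: Moves the arm, as the interface text tells. Its arguments: {"type":"object","properties":{"deltas":{"type":"array","items":{"type":"number"}},"newtons":{"type":"number"}},"required":["deltas"]}

```bash
mkdir -p pics
python3 - <<'E'
from workcell import env
import cv2
for n in("scene","top"):
    im=env.grab_frame(n); cv2.imwrite(f"pics/{n}0.png",im[:,:,::-1]); 
    print(n,env.camera_info(n))
s=env.observe(); print(s)
E
```

```text
scene {'fx': 427.3744173399553, 'fy': 427.3744173399553, 'cx': 258.66940588030303, 'cy': 193.03172836271364, 'k1': -0.05100840549218291, 'R': array([[ 0.18199307,  0.98316675,  0.01617617],
       [ 0.80938593, -0.14044248, -0.57023707],
       [-0.55836631,  0.11687196, -0.82132089]]), 't': array([-0.11534086, -0.35473993,  1.52652507])}
top {'fx': 399.07943495254233, 'fy': 399.07943495254233, 'cx': 254.54051120939508, 'cy': 196.60183453393915, 'k1': -0.0541206393206855, 'R': array([[-2.76248182e-02, -9.99617321e-01, -1.44233231e-03],
       [-9.98760538e-01,  2.76608466e-02, -4.13795375e-02],
       [ 4.14035986e-02,  2.97442391e-04, -9.99142459e-01]]), 't': array([0.01322273, 0.50673979, 1.20992432])}
{'time_s': 0.1, 'qpos': array([ 1.19959380e+00,  3.53589632e-01,  1.63406350e+00,  1.36497293e-05,
        1.15523966e+00, -2.36841145e-03]), 'qd': array([ 5.83890000e-05, -1.44224874e-04, -1.72697338e-03,  8.47524450e-04,
        2.87490210e-04,  3.52152489e-04]), 'joint_efforts': array([-8.17134114e-04, -5.94906700e+01, -3.34928477e+01,  6.97109546e-02,
        1.83518906e-02, -4.73624834e-05]), 'eef_pos': array([0.22513861, 0.5825425 , 0.21393048]), 'eef_rot': array([-1.26852422e-04,  1.83376180e-01,  9.83042600e-01, -6.37603514e-04]), 'contact_force': array([0.32552657, 0.4643991 , 0.14119377]), 'ft_torque': array([-0.03676559,  0.00560614,  0.00582718]), 'grip_force': 0.0, 'opening': 0.09206337720110536}
```

View pics/scene0.png

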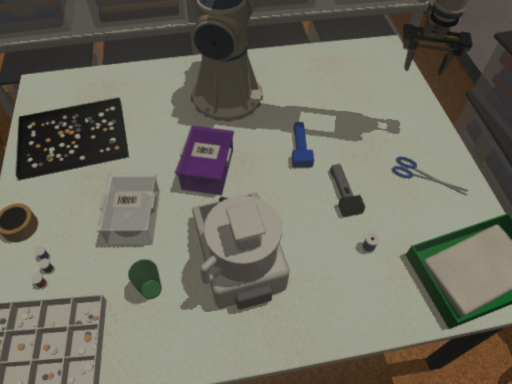

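View pics/top0.png

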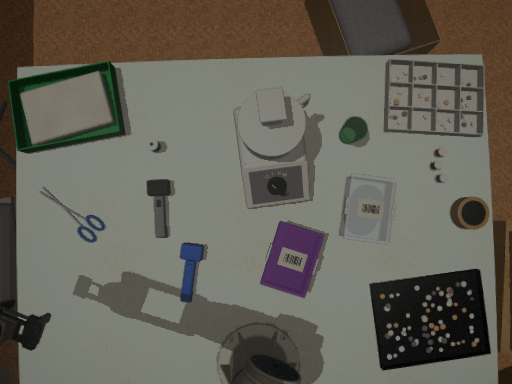

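The scene view shows the scanner at (346,190), the tub at (130,208), the processor at (240,245), the spool at (371,242) and the tumbler at (146,280). The top view shows the scanner at (160,205) with its head away from the robot, the ticket at (370,209) and the dial at (277,186). The processor's deck faces the robot. I'll zoom in next.

```bash
cat > h.py <<'E'
import numpy as np, cv2
from workcell import env
C={n:env.camera_info(n) for n in("scene","top")}
def ray(n,p):
    c=C[n]; K=np.array([[c['fx'],0,c['cx']],[0,c['fy'],c['cy']],[0,0,1.]])
    u=cv2.undistortPoints(np.array([[p]],float),K,np.array([c['k1'],0,0,0,0.]))[0,0]
    d=c['R'].T@np.r_[u,1]; return -c['R'].T@c['t'], d/np.linalg.norm(d)
def onz(n,p,z):
    o,d=ray(n,p); return o+d*(z-o[2])/d[2]
def tri(pt,ps):
    (a,u),(b,v)=ray('top',pt),ray('scene',ps)
    s=np.linalg.lstsq(np.c_[u,-v],b-a,rcond=None)[0]
    P,Q=a+s[0]*u,b+s[1]*v; return (P+Q)/2,np.linalg.norm(P-Q)
def proj(n,X):
    c=C[n]; x=c['R']@np.asarray(X,float)+c['t']; x=x[:2]/x[2]
    x=x*(1+c['k1']*(x@x)); return np.array([c['fx']*x[0]+c['cx'],c['fy']*x[1]+c['cy']])
E
python3 - <<'E'
import cv2,numpy as np
t=cv2.imread('pics/top0.png');s=cv2.imread('pics/scene0.png')
def cr(i,x,y,w=66,h=50): return cv2.resize(i[y:y+h,x:x+w],(w*6,h*6),interpolation=cv2.INTER_CUBIC)
a=np.vstack([np.hstack([cr(t,243,162),cr(t,126,184-8,66,66)[:300]]),np.hstack([cr(t,337,185),cr(s,100,176)])])
print(a.shape);cv2.imwrite('pics/c1.png',a)
b=np.hstack([cr(s,315,160,60,60),cr(s,205,188,70,60)]);cv2.imwrite('pics/c2.png',b);print(b.shape)
E
```

```text
(600, 792, 3)
(360, 780, 3)
```

View pics/c1.png

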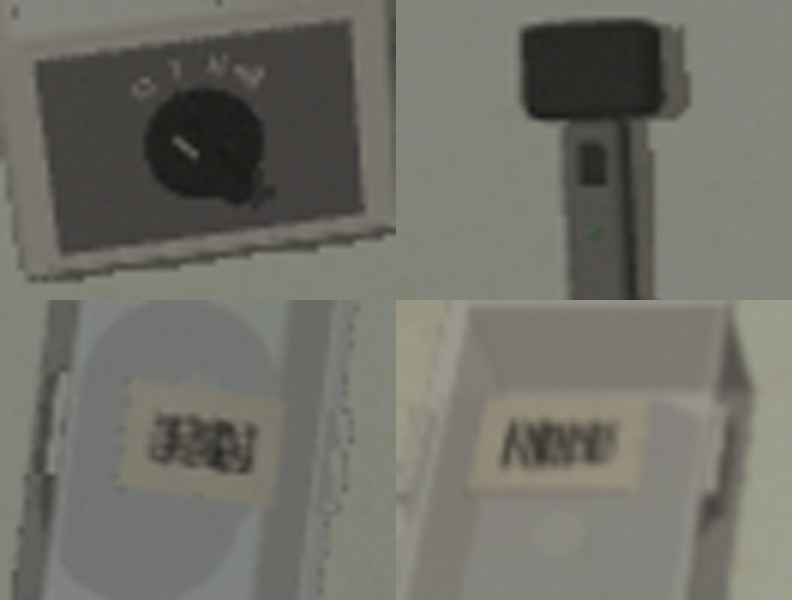

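View pics/c2.png

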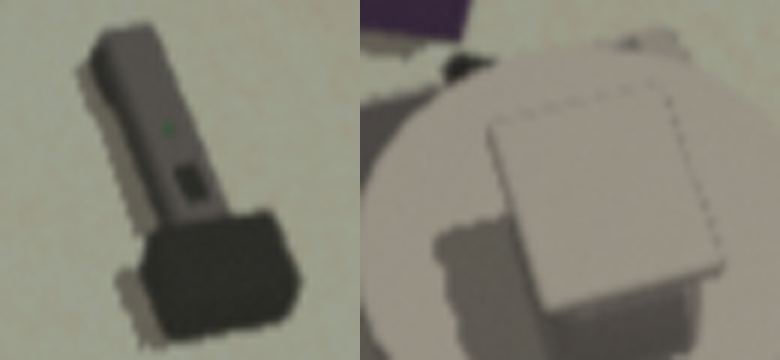

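The crops show these points:
- **Dial:** centre near top (277,186), with the white pointer up-left towards "O".
- **Scanner LED:** top (159.2,214.7) and scene (343,181.3).
- **Ticket:** top (370.7,208.8) and scene (127.3,200).

Next I'll measure these with masks and rays.

```bash
cat > m.py <<'E'
from h import *
np.set_printoptions(precision=4,suppress=True)
t=cv2.imread('pics/top0.png');s=cv2.imread('pics/scene0.png')
def blob(im,lo,hi,box,name):
    x,y,w,h=box; m=cv2.inRange(im[y:y+h,x:x+w],np.array(lo),np.array(hi))
    c=max(cv2.findContours(m,cv2.RETR_EXTERNAL,cv2.CHAIN_APPROX_NONE)[0],key=cv2.contourArea).reshape(-1,2)+[x,y]
    r=cv2.minAreaRect(c.astype(np.float32)); print(name,'rect',np.round(r[0],1),np.round(r[1],1),round(r[2],1),'area',cv2.contourArea(c)); return r,c
print('cam top',ray('top',(0,0))[0],'scene',ray('scene',(0,0))[0])
# colours for threshold
for n,i,p in(('head',t,(158,187)),('handle',t,(159,218)),('tick',t,(360,200)),('ticks',s,(122,206)),('dial',t,(281,181)),('panel',t,(260,180)),('bench',t,(140,230)),('hs',s,(348,203)),('hands',s,(340,175))): print(n,i[p[1],p[0]],end=' ')
print()
print('LED',tri((159.2,214.7),(343,181.3)))
print('ticket',tri((370.7,208.8),(127.3,200)))
g=lambda n,x,y:onz(n,(x,y),.089)
tc=[(337+a/6,185+(b-300)/6) for a,b in((130,380),(286,400),(272,507),(120,485))]
sc=[(100+(a-396)/6,176+(b-300)/6) for a,b in((480,397),(650,402),(640,490),(468,487))]
T=[onz('top',p,.089) for p in tc]; S=[onz('scene',p,.089) for p in sc]
print('T corners',np.array(T),'\nS',np.array(S))
# panel corners on top
pc=[(243+a/6,162+b/6) for a,b in((36,62),(352,20),(362,213),(60,255))]
print('panel',np.array([onz('top',p,z) for p,z in zip(pc,(.11,.11,.062,.062))]))
print('skirt edge',onz('top',(243+30/6,162+278/6),.055),onz('top',(243+390/6,162+232/6),.055))
print('dial c',onz('top',(277.2,185.8),.095))
blob(t,(0,0,0),(60,60,60),(145,172,30,26),'head top'); blob(s,(0,0,0),(60,60,60),(330,190,40,30),'head sc')
blob(t,(0,0,0),(100,95,95),(145,197,24,48),'handle top')
blob(t,(0,0,0),(50,50,50),(262,172,30,30),'dial')
E
python3 m.py
```

```text
cam top [ 0.4564 -0.0012  1.2299] scene [ 1.1605 -0.1148  1.0533]
head [39 42 41] handle [75 78 79] tick [111 123 127] ticks [121 137 145] dial [27 29 28] panel [63 64 66] bench [123 133 129] hs [39 44 44] hands [76 81 84] 
LED (array([0.4596, 0.2905, 0.0207]), np.float64(0.0004797904901304008))
ticket (array([ 0.4595, -0.3356,  0.0793]), np.float64(0.0006139580883375705))
T corners [[ 0.4904 -0.2994  0.089 ]
 [ 0.4787 -0.3744  0.089 ]
 [ 0.4278 -0.3656  0.089 ]
 [ 0.4404 -0.2927  0.089 ]] 
S [[ 0.434  -0.369   0.089 ]
 [ 0.4502 -0.2921  0.089 ]
 [ 0.4977 -0.2979  0.089 ]
 [ 0.483  -0.374   0.089 ]]
panel [[ 0.5716  0.0129  0.11  ]
 [ 0.5873 -0.1361  0.11  ]
 [ 0.4982 -0.1437  0.062 ]
 [ 0.4818  0.0043  0.062 ]]
skirt edge [0.4711 0.0194 0.055 ] [ 0.4887 -0.158   0.055 ]
dial c [ 0.5324 -0.0662  0.095 ]
head top rect [158.5 188.5] [17. 23.] 90.0 area 321.0
head sc rect [351.  202.5] [25. 24.] 90.0 area 380.5
handle top rect [161. 217.] [40. 14.] 90.0 area 527.0
dial rect [277.5 186.5] [19. 21.] 90.0 area 288.0
```

Run:
```python
from h import *
np.set_printoptions(precision=4,suppress=True)
f=lambda x0,y0,ps:[np.array([x0+(a+.5)/6-.5,y0+(b+.5)/6-.5]) for a,b in ps]
tt=f(337,185,((130,80),(286,100),(272,207),(120,185))); ss=f(100,176,((254,190),(244-0,102),(84,97),(72,187)))
ss=f(100,176,((84,97),(254,102),(244,190),(72,187)))
# top order: far-left.. ; corners top TL=(x+,y+)  scene: TL=(x-,y-)
ss=[ss[2-0] if i<0 else ss[(i+2)%4] for i in range(4)]
P=[tri(a,b) for a,b in zip(tt,ss)]; print('ticket corners',*P,sep='\n'); print(np.mean([p[0] for p in P],0))
print('bars',tri(f(337,185,[(203,143)])[0],f(100,176,[(163,143)])[0]))
T=np.array([onz('top',p,.089) for p in tt]);print('T@.089',T.mean(0))
e=T[0]-T[1]+T[3]-T[2]; print('yaw row',np.degrees(np.arctan2(-e[0],e[1])))
print('LED',tri(f(126,176,[(199,232)])[0],f(315,160,[(168,128)])[0]))
# subpixel handle centreline in the top view (dark vs bench, handle top face): per-row edges
t=cv2.imread('pics/top0.png').astype(int).sum(2)
for r in range(180,240,3): print(r,t[r,148:174])
```

```text
ticket corners
(array([ 0.4918, -0.3001,  0.0826]), np.float64(0.00024964918795239313))
(array([ 0.48  , -0.3749,  0.0866]), np.float64(0.0016375036751368182))
(array([ 0.4286, -0.3691,  0.083 ]), np.float64(0.0052091840531318856))
(array([ 0.4415, -0.2945,  0.0792]), np.float64(0.0008886834893176123))
[ 0.4605 -0.3346  0.0828]
bars (array([ 0.4605, -0.3349,  0.0833]), np.float64(0.0018224234737559014))
T@.089 [ 0.4606 -0.3319  0.089 ]
yaw row -9.3427327184504
LED (array([0.4607, 0.2895, 0.0246]), np.float64(0.0022147434623007852))
180 [234 199 175 158 163 158 146 140 133 136 137 128 119 118 121 113 117 111
 116 124 150 206 265 282 364 311]
183 [119 127 117 120 115 118 122 123 118 119 121 121 123 123 121 124 117 123
 116 104  98  96 232 253 254 249]
186 [119 125 124 122 117 127 124 123 123 125 123 125 123 123 122 123 121 125
 116 110  98 102 194 254 263 253]
189 [120 124 122 126 125 122 124 127 123 125 124 123 124 125 126 121 124 119
 117 103 108 102 188 245 252 248]
192 [113 120 124 119 129 122 128 128 117 123 126 129 122 124 126 126 132 124
 123 108  98 107 141 230 252 252]
195 [22
[... 957 characters left out ...]

 227 257 261 358 386 384 381 381]
222 [384 384 383 382 382 379 306 234 236 240 236 237 235 237 238 207 162 135
 225 253 252 352 380 383 387 386]
225 [382 379 379 381 382 383 328 242 229 236 241 234 235 237 236 212 171 137
 191 245 249 354 390 386 384 387]
228 [382 383 384 376 379 380 323 240 230 240 238 232 239 238 239 220 174 134
 103 226 253 255 355 381 384 385]
231 [385 384 385 384 383 385 347 259 232 237 237 240 235 234 235 219 183 135
 109 175 243 264 359 386 385 380]
234 [383 383 384 381 386 382 384 306 232 238 241 237 237 237 236 226 187 144
 111 180 238 254 355 385 385 386]
237 [380 383 387 384 381 382 379 354 266 193 198 186 170 161 162 169 158 153
 168 233 355 385 387 383 388 384]
```

Run:
```python
from h import *
np.set_printoptions(precision=4,suppress=True)
t=cv2.imread('pics/top0.png').astype(int).sum(2)
print('col160 rows',t[174:200,160],'\nrows 234-244',t[234:245,158:164:2].T)
print('head L/R row188',t[188,140:150],t[188,168:174])
a,b=onz('top',(153.0,198),.028),onz('top',(153.97,222),.028); print(a,b); d=a-b
yaw=np.arctan2(d[1],d[0]); print('yaw',np.degrees(yaw))
h=np.array([np.cos(yaw),np.sin(yaw)]); n=np.array([h[1],-h[0]])
mid=(a+b)[:2]/2+n*.016
print('axis pt left-edge',mid)
R=onz('top',(166.5,222),.006)[:2]; print('right base edge offset',(R-mid)@n)
for nm,p,z,x in(('heel end',(160,237.8),.015,-.099),('head rear',(160,195.4),.038,.030),('head front',(160,179.3),.036,.078)):
    P=onz('top',p,z)[:2]; print(nm,'origin est',mid+h*((P-mid)@h-x))
```

```text
col160 rows [381 384 387 386 384 213 119 119 118 123 125 121 123 125 116 124 126 124
 122 119 108 128 199 233 234 223] 
rows 234-244 [[241 239 214 198 360 387 385 381 380 384 382]
 [237 231 209 170 387 386 385 384 381 387 385]
 [236 236 208 162 378 385 386 385 383 383 383]]
head L/R row188 [382 380 386 381 384 384 320 178 121 121] [ 99 100 182 245 255 249]
[0.5105 0.3064 0.028 ] [0.4379 0.3048 0.028 ]
yaw 1.2975814574700044
axis pt left-edge [0.4745 0.2896]
right base edge offset 0.017094387859228885
heel end origin est [0.4882 0.2899]
head rear origin est [0.4871 0.2899]
head front origin est [0.4876 0.2899]
```

```bash
cat >> h.py <<'E'
from scipy.spatial.transform import Rotation as Ro
def delta(pos,R):
    "tool-axis deltas to the target pose: deg, mm"
    s=env.observe(); q=s['eef_rot']; R0=Ro.from_quat([*q[1:],q[0]])
    print('dtool',np.round((R0.inv()*R).as_rotvec(degrees=True),2),np.round(R0.inv().apply(np.array(pos)-s['eef_pos'])*1000,1))
def down(yaw): # tool z down, tool y at yaw+90 deg, tool x against heading
    return Ro.from_euler('z',yaw,degrees=True)*Ro.from_matrix([[-1,0,0],[0,1,0],[0,0,-1]])
E
python3 - <<'E'
from h import *
delta((.4876,.290,.09),down(1.3)); delta((.4876,.290,.004),down(1.3))
E
```

```text
dtool [-7.000e-02 -2.000e-02 -2.243e+01] [-350.3 -178.1  124.2]
dtool [-7.000e-02 -2.000e-02 -2.243e+01] [-350.3 -178.   210.2]
```

Request:
{"fn": "servo_tool", "kwargs": {
  "deltas": [0,0,-8,-50,-25,5,0,0,0,-16,-100,-51,15,0,0,0,-22.4,-150,-76,30,0,0,0,-22.4,-200,-102,55,0,0,0,-22.4,-250,-127,80,0,0,0,-22.4,-300,-152,100,0,0,0,-22.4,-350,-178,120,0,0,0,-22.4,-350,-178,120,0,0,0,-22.4,-350,-178,124,0,0,0,-22.4,-350,-178,124,0],
  "newtons": 20
}}

```text
time_s: 1.1
eef_pos: [0.4876, 0.289, 0.0892]
eef_rot: [-0.001, -0.01, 1.0, -0.001]
contact_force: [-1.1, 0.9, -0.1]
opening: 0.0916
grip_force: 0.0
```

Run:
```python
from h import *
delta((.4876,.290,.006),down(1.3))
im=env.grab_frame('scene')[:,:,::-1];im2=env.grab_frame('top')[:,:,::-1]
cv2.imwrite('pics/p1.png',np.hstack([cv2.resize(i,(w*4,w*4)) for i,w in((im[110:210,290:390],100),(im2[170:270,110:210],100))]))
```

```text
dtool [-0.07 -0.13 -0.21] [-0.2  1.1 83.2]
```

View pics/p1.png

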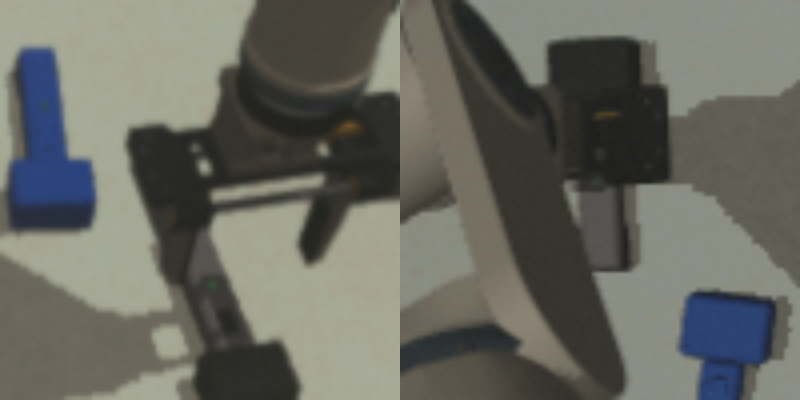

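The gripper straddles the handle, with the handle at left crop (205,250), and the blue look-alike is clear of it. I'll go down and grip.

Request:
{"fn": "servo_tool", "kwargs": {
  "deltas": [0,0,0,0,1,30,0,0,0,0,0,1,60,0,0,0,0,0,1,78,0,0,0,0,0,1,83,0,0,0,0,0,1,83,0.3,0,0,0,0,1,83,0.8,0,0,0,0,1,83,0.8,0,0,0,0,1,83,0.8,0,0,0,0,1,83,0.8,0,0,0,0,1,83,0.8],
  "newtons": 20
}}

```text
time_s: 2.2
eef_pos: [0.4878, 0.2918, 0.0079]
eef_rot: [0.0, -0.011, 1.0, 0.0]
contact_force: [-0.9, -0.7, -0.2]
opening: 0.0462
grip_force: 0.0
```

Request:
{"fn": "servo_tool", "kwargs": {
  "deltas": [0,0,0,0,0,0,1,0,0,0,0,0,0,1,0,0,0,0,0,0,1,0,0,0,0,0,0,1,0,0,0,0,0,0,1],
  "newtons": 25
}}

```text
time_s: 2.7
eef_pos: [0.4876, 0.2916, 0.0076]
eef_rot: [-0.0, -0.011, 1.0, -0.0]
contact_force: [0.1, -2.4, 2.4]
opening: 0.0317
grip_force: 25.0
```

Run:
```python
from h import *
s=env.observe();print(s['opening'],s['grip_force'],s['eef_pos'])
h=down(-9).as_matrix()[:2,0]*-1
g=np.array([.4605,-.333])-.057*h; print(g)
delta((.4878,.2918,.19),down(1.3))
delta((*g,.185),down(-9.))
```

```text
0.031721697562459336 24.99880760908127 [0.48758942 0.29164704 0.00763459]
[ 0.40420176 -0.32408324]
dtool [-0.01 -0.   -0.03] [-2.000e-01  1.000e-01 -1.824e+02]
dtool [-1.000e-02 -0.000e+00  1.027e+01] [  97.  -613.8 -177.3]
```

Request:
{"fn": "servo_tool", "kwargs": {
  "deltas": [0,0,0,0,0,-15,1,0,0,0,0,0,-45,1,0,0,0,5,0,-85,1,0,0,0,25,0,-125,1,0,0,0,50,-15,-160,1,0,0,2,75,-45,-182,1,0,0,4,90,-85,-182,1,0,0,6,96,-125,-182,1,0,0,8,97,-165,-182,1,0,0,10.3,97,-205,-182,1],
  "newtons": 30
}}

```text
time_s: 3.7
eef_pos: [0.3946, 0.0836, 0.1906]
eef_rot: [0.001, 0.079, 0.997, 0.0]
contact_force: [1.7, -0.8, -1.9]
opening: 0.0317
grip_force: 30.0
```

Run:
```python
from h import *
s=env.observe();print(s['opening'],s['grip_force'],s['eef_pos'],s['contact_force'])
delta((.4042,-.3241,.19),down(-9.))
```

```text
0.03166617912344994 29.99727040529251 [0.39461294 0.08358269 0.19059375] [ 1.67485121 -0.78541912 -1.91039173]
dtool [ 0.05  0.08 -0.06] [-7.360e+01 -4.011e+02  4.000e-01]
```

Request:
{"fn": "servo_tool", "kwargs": {
  "deltas": [0,0,0,-7,-40,0,1,0,0,0,-15,-85,0,1,0,0,0,-24,-130,0,1,0,0,0,-33,-177,0,1,0,0,0,-41,-224,0,1,0,0,0,-50,-270,0,1,0,0,0,-58,-314,0,1,0,0,0,-66,-358,0,1,0,0,0,-72,-390,0,1,0,0,0,-73.6,-401,0,1]
}}

```text
time_s: 4.7
eef_pos: [0.405, -0.3258, 0.1904]
eef_rot: [0.001, 0.08, 0.997, -0.001]
contact_force: [-0.3, -0.1, -1.9]
opening: 0.0317
grip_force: 30.0
```

Run:
```python
from h import *
im=env.grab_frame('scene')[:,:,::-1];im2=env.grab_frame('top')[:,:,::-1]
cv2.imwrite('pics/p2.png',np.hstack([cv2.resize(i,(400,400)) for i in(im[150:250,80:180],im2[160:260,320:420])]))
s=env.observe();print(s['opening'],s['grip_force'],s['eef_pos'],s['contact_force'])
delta((.4042,-.3241,.19),down(-9.))
h=down(-9).as_matrix()[:2,0]*-1; P=np.r_[s['eef_pos'][:2]+h*.054,s['eef_pos'][2]-.0076+.038]
print('head top centre expected px',proj('scene',P),proj('top',P),'ticket',proj('scene',(.4605,-.333,.087)))
```

```text
0.031947639215110214 29.99689221382141 [ 0.40476537 -0.32369066  0.18993111] [-0.84518124  0.58486642 -1.43247607]
dtool [ 0.    0.02 -0.14] [ 0.5 -0.5 -0.1]
head top centre expected px [115.19320606 167.58477469] [385.22314237 208.75624103] ticket [127.47965461 198.58689123]
```

View pics/p2.png

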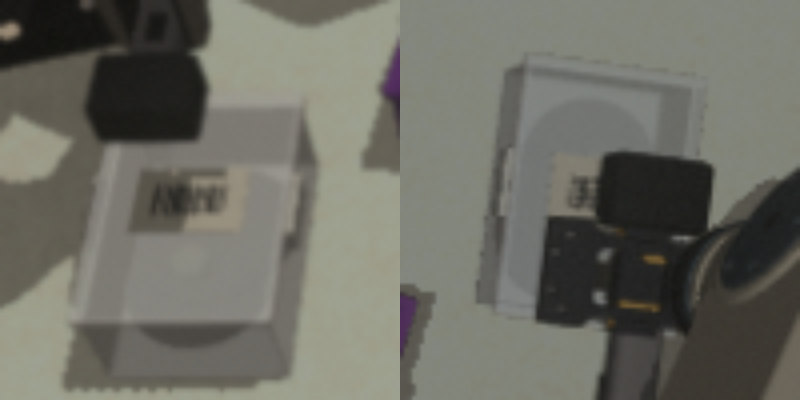

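The head top sits at scene (117,169) and top (384,207), within 2 px of prediction, so it is above the ticket. I'll hold it steady.

Request:
{"fn": "servo_tool", "kwargs": {
  "deltas": [0,0,0,0,0,0,1,0,0,0,0,0,0,1,0,0,0,0,0,0,1,0,0,0,0,0,0,1,0,0,0,0,0,0,1,0,0,0,0,0,0,1,0,0,0,0,0,0,1,0,0,0,0,0,0,1,0,0,0,0,0,0,1,0,0,0,0,0,0,1]
}}

```text
time_s: 5.8
eef_pos: [0.4049, -0.3229, 0.1896]
eef_rot: [-0.0, 0.079, 0.997, 0.0]
contact_force: [-0.1, -0.7, -1.8]
opening: 0.0315
grip_force: 30.0
```

Request:
{"fn": "servo_tool", "kwargs": {
  "deltas": [0,0,0,0,0,0,1,0,0,0,0,0,0,1,0,0,0,0,0,0,1,0,0,0,0,0,0,1,0,0,0,0,0,0,1,0,0,0,0,0,0,1,0,0,0,0,0,0,1,0,0,0,0,0,0,1]
}}

```text
time_s: 6.6
eef_pos: [0.4049, -0.3229, 0.1896]
eef_rot: [-0.0, 0.079, 0.997, 0.0]
contact_force: [-0.1, -0.3, -2.8]
opening: 0.0319
grip_force: 30.0
```

Request:
{"fn": "servo_tool", "kwargs": {
  "deltas": [0,0,0,3,15,0,1,0,0,0,10,55,0,1,0,0,0,18,100,0,1,0,0,0,27,147,0,1,0,0,0,35,194,0,1,0,0,0,44,240,0,1,0,0,0,52,286,0,1,0,0,0,60,332,0,1,0,0,0,68,376,0,1,0,0,0,74,410,0,1]
}}

```text
time_s: 7.6
eef_pos: [0.395, 0.0964, 0.1898]
eef_rot: [0.0, 0.078, 0.997, 0.0]
contact_force: [0.1, -1.0, -1.8]
opening: 0.032
grip_force: 30.0
```

Run:
```python
from h import *
delta((.47,.290,.19),down(1.3)); delta((.47,.290,.0085),down(1.3))
```

```text
dtool [  0.03   0.02 -10.27] [-4.39e+01  2.03e+02 -1.00e-01]
dtool [  0.03   0.02 -10.27] [-43.8 202.9 181.4]
```

Request:
{"fn": "servo_tool", "kwargs": {
  "deltas": [0,0,-2,-8,40,0,1,0,0,-4,-18,85,0,1,0,0,-6,-28,130,0,1,0,0,-8,-38,175,10,1,0,0,-10.3,-44,203,40,1,0,0,-10.3,-44,203,85,1,0,0,-10.3,-44,203,130,1,0,0,-10.3,-44,203,160,1,0,0,-10.3,-44,203,174,1,0,0,-10.3,-44,203,178,1]
}}

```text
time_s: 8.6
eef_pos: [0.4703, 0.287, 0.0105]
eef_rot: [-0.001, -0.011, 1.0, -0.001]
contact_force: [0.4, 0.2, -1.9]
opening: 0.0318
grip_force: 30.0
```

Request:
{"fn": "servo_tool", "kwargs": {
  "deltas": [0,0,0,0,0,1,1,0,0,0,0,0,2,1,0,0,0,0,0,3,1,0,0,0,0,0,3,1]
}}

```text
time_s: 9.0
eef_pos: [0.4721, 0.2875, 0.0096]
eef_rot: [0.001, -0.011, 1.0, 0.0]
contact_force: [-0.1, 0.5, -1.9]
opening: 0.0316
grip_force: 30.0
```

Request:
{"fn": "servo_tool", "kwargs": {
  "deltas": [0,0,0,0,0,1,1,0,0,0,0,0,1.5,1,0,0,0,0,0,1.5,1]
}}

```text
time_s: 9.3
eef_pos: [0.4717, 0.2873, 0.0076]
eef_rot: [0.0, -0.011, 1.0, 0.0]
contact_force: [-0.3, -0.3, 5.6]
opening: 0.0318
grip_force: 30.0
```

Run:
```python
from h import *
s=env.observe();print(s['eef_pos'],s['contact_force'],s['qpos'])
```

```text
[0.47173829 0.28731863 0.00760473] [-0.29357503 -0.29527521  5.6274242 ] [ 5.44366690e-01  5.22964688e-01  1.93123796e+00 -6.07840650e-05
  6.86891049e-01 -1.04852352e+00]
```

Contact with the table is felt at the same height as the pick. I'll let go and rise.

Request:
{"fn": "servo_tool", "kwargs": {
  "deltas": [0,0,0,0,0,0,0.4,0,0,0,0,0,0,0.4,0,0,0,0,0,0,0.4,0,0,0,0,0,0,0.4,0,0,0,0,0,-10,0.4,0,0,0,0,0,-40,0.4,0,0,0,0,0,-80,0.4,0,0,0,0,0,-120,0.4,0,0,0,0,0,-160,0.4,0,0,0,0,0,-200,0.4]
}}

```text
time_s: 10.3
eef_pos: [0.4712, 0.287, 0.2095]
eef_rot: [0.0, -0.011, 1.0, 0.0]
contact_force: [0.4, 0.5, 0.4]
opening: 0.055
grip_force: 0.0
```

Run:
```python
from h import *
t=cv2.imread('pics/top0.png').astype(int).sum(2)
for r in range(172,202): print(r,*['%3d'%v for v in t[r,264:294]])
s=cv2.imread('pics/scene0.png').astype(int).sum(2)
for r in range(194,206): print(r,*['%3d'%v for v in s[r,214:232]])
```

```text
172 196 197 198 194 197 197 198 245 264 199 193 195 195 191 304 235 235 194 196 197 198 197 198 202 191 194 196 195 194 197
173 192 198 196 198 198 195 196 199 274 200 196 194 197 231 277 267 235 198 296 275 229 241 266 195 192 197 195 196 192 195
174 198 195 194 197 204 201 195 199 272 201 194 193 197 201 208 235 205 198 237 283 278 265 303 199 199 197 195 197 195 196
175 198 192 265 303 200 196 197 199 211 199 197 197 198 195 198 201 196 197 203 236 273 304 219 193 194 197 196 194 199 196
176 199 276 206 218 262 201 198 194 191 199 195 168 163 165 169 194 194 197 192 198 237 245 196 196 199 194 195 196 194 193
177 200 270 263 266 239 198 196 195 138 141 108  96 110 100 102 110 119 164 194 194 202 198 195 193 194 193 193 198 197 196
178 204 205 239 211 201 194 195 143 100 111  94  83  97  92  90  93  94 103 117 161 192 194 201 194 195 190 195 193 196 194
179 194 194 201 198 196 166 113 102  97  96 101 104  87  98  85  87  94  98  91  93 159 194 196 197 197 194 198 195 193 193
180 198 196 203 199 193 118  99  92 106  90  98 100  95  88  90  92  90  96  89  93 100 194 198 195 193 196 
[... 2831 characters left out ...]
 440 447 444 436
197 420 438 447 448 443 383 269 199 196 258 284 331 356 380 422 438 436 428
198 437 439 440 441 405 281 161 126 120 144 162 214 252 340 406 427 427 430
199 443 443 444 435 345 204 121 112 126 193 250 320 351 404 426 429 429 428
200 440 441 442 436 356 203 128 142 205 313 365 411 415 426 429 429 428 429
201 432 420 405 403 378 241 212 292 339 401 422 427 429 429 426 428 432 428
202 395 360 326 325 343 322 341 398 418 425 426 429 430 426 425 431 427 429
203 313 283 267 288 355 403 417 423 428 428 428 426 429 426 426 427 429 428
204 229 230 264 350 406 426 431 426 429 426 428 426 429 427 429 429 427 431
205 231 283 347 406 422 430 428 426 429 430 427 428 429 430 432 429 430 425
```

```bash
cat > d.py <<'E'
from h import *
np.set_printoptions(precision=4,suppress=True)
f=lambda a,b:np.array([243+(a+.5)/6-.5,162+(b+.5)/6-.5])
L,Rr=onz('top',f(36,62),.11),onz('top',f(352,20),.11); l,r=onz('top',f(60,255),.062),onz('top',f(362,213),.062)
for a,b in((L,Rr),(l,r)): e=a-b; print('yaw',np.degrees(np.arctan2(-e[0],e[1])),'mid',(a+b)/2)
# front edge by brightness: contour of rows at several columns (panel/white boundary)
yaw=np.radians(6.)
fx=np.array([np.cos(yaw),np.sin(yaw),0]); fy=np.array([-fx[1],fx[0],0]); Z=np.array([0,0,1.])
n=-.5*fx+np.sqrt(.75)*Z; up=np.sqrt(.75)*fx+.5*Z
C0=onz('top',(276.75,184.9),.0865); print('C0',C0)
def hit(p,h):
    o,d=ray('top',p); X=o+d*((C0+n*h-o)@n)/(d@n)-C0; return np.array([X@up,X@fy])*1000
a,b,e=hit((271.9,184.7),31),hit((275.1,188),31),hit((282.6,194.9),31)
print('pointer from axis (up,left) mm',a,b,'tail end',e)
v=a-b; print('pointer ang left of up',np.degrees(np.arctan2(v[1],v[0])),np.degrees(np.arctan2(a[1],a[0])),np.degrees(np.arctan2(-e[1],-e[0])))
for th in(40,45,50):
    w=np.cos(np.radians(th))*up+np.sin(np.radians(th))*fy
    print(th,'scene px pointer end',proj('scene',C0+n*31+w*.0)if 0 else proj('scene',C0+n*.031+w*.026),'tail',proj('scene',C0+n*.031-w*.026))
print('far panel edge corners check top: deck top x=-45:',proj('top',C0+up*.0635+fy*.095),proj('top',C0+up*.0635-fy*.095),'front',proj('top',C0-up*.0635+fy*.095),proj('top',C0-up*.0635-fy*.095))
E
python3 d.py
```

```text
yaw 6.029259574731678 mid [ 0.5807 -0.0605  0.11  ]
yaw 6.327215757732695 mid [ 0.4912 -0.0685  0.062 ]
C0 [ 0.5356 -0.0655  0.0865]
pointer from axis (up,left) mm [15305.662   1779.9485] [15652.2085  2018.5955] tail end [16398.0801  2593.8747]
pointer ang left of up -145.4470021500708 6.633328440003899 -171.01133738481963
40 scene px pointer end [234.3618 198.865 ] tail [219.3229 195.5909]
45 scene px pointer end [234.8596 198.4807] tail [218.8152 195.9617]
50 scene px pointer end [235.2935 198.0877] tail [218.3659 196.343 ]
far panel edge corners check top: deck top x=-45: [241.061  169.1256] [308.3029 160.2304] front [246.6952 208.3925] [310.5802 199.8734]
```

```bash
sed -i 's/,31)/,.031)/g' d.py
cat >> d.py <<'E'
TH=np.radians(45)
def tool(th,h): # th: bar angle left of up-slope (deg); tool z into deck, y across bar
    w=np.cos(np.radians(th))*up+np.sin(np.radians(th))*fy; z=-n
    y=-np.cross(n,w); x=np.cross(y,z)   # tool y to the right of the pointer
    return C0+n*h, Ro.from_matrix(np.c_[x,y,z])
E
python3 - <<'E'
from d import *
for th in (45,): 
    p,R=tool(th,.1); print(p,R.as_matrix()); delta(p,R)
print(tool(45,.1)[0],tool(45,.012)[0])
E
```

```text
yaw 6.029259574731678 mid [ 0.5807 -0.0605  0.11  ]
yaw 6.327215757732695 mid [ 0.4912 -0.0685  0.062 ]
C0 [ 0.5356 -0.0655  0.0865]
pointer from axis (up,left) mm [17.9823 15.5645] [6.4758 7.6406] tail end [-18.2896 -11.4605]
pointer ang left of up 34.5529978499293 40.87768804325082 32.07189810081165
40 scene px pointer end [234.3618 198.865 ] tail [219.3229 195.5909]
45 scene px pointer end [234.8596 198.4807] tail [218.8152 195.9617]
50 scene px pointer end [235.2935 198.0877] tail [218.3659 196.343 ]
far panel edge corners check top: deck top x=-45: [241.061  169.1256] [308.3029 160.2304] front [246.6952 208.3925] [310.5802 199.8734]
[ 0.4859 -0.0707  0.1731] [[ 0.5351  0.6829  0.4973]
 [ 0.7672 -0.6392  0.0523]
 [ 0.3536  0.3536 -0.866 ]]
dtool [-35.08 -12.88 126.67] [  -6.8 -358.    36.3]
[ 0.4859 -0.0707  0.1731] [ 0.5296 -0.0661  0.0969]
```

```bash
sed -i 's/(276.75,184.9)/(276.5,184.8)/' d.py
python3 - <<'E'
from d import *
for nm,p in (('O',f(143,87)),('I',f(176,70)),('II',f(217,65)),('P',f(252,77))):
    v=hit(p,0); print(nm,v,np.degrees(np.arctan2(v[1],v[0])))
delta((.42,-.04,.27),down(-135))
E
```

```text
yaw 6.029259574731678 mid [ 0.5807 -0.0605  0.11  ]
yaw 6.327215757732695 mid [ 0.4912 -0.0685  0.062 ]
C0 [ 0.5359 -0.0648  0.0865]
pointer from axis (up,left) mm [17.5595 14.8806] [6.0509 6.9552] tail end [-18.7192 -12.1496]
pointer ang left of up 34.552997849929355 40.279109690480475 32.9853289209579
40 scene px pointer end [234.647  198.9224] tail [219.5994 195.6466]
45 scene px pointer end [235.1444 198.5379] tail [219.0922 196.0175]
50 scene px pointer end [235.5779 198.1449] tail [218.6432 196.3989]
far panel edge corners check top: deck top x=-45: [240.8047 169.0233] [308.0467 160.128 ] front [246.4516 208.2948] [310.3369 199.776 ]
O [31.5333 25.9932] 39.49913563460115
I [38.0306  9.6374] 14.220044620687897
II [37.8081 -9.8458] -14.596528909747914
P [ 29.2335 -25.8072] -41.43793908590802
dtool [  0.04  -0.01 136.27] [  58.4 -325.8  -60.6]
```

Request:
{"fn": "servo_tool", "kwargs": {
  "deltas": [0,0,8,6,-30,-15,0.45,0,0,16,12,-65,-30,0.45,0,0,24,18,-100,-45,0.45,0,0,32,24,-140,-60,0.45,0,0,40,31,-180,-60,0.45,0,0,48,38,-220,-60,0.45,0,0,56,45,-260,-60,0.45,0,0,64,51,-290,-60,0.45,0,0,72,56,-315,-60,0.45,0,0,80,58,-326,-60,0.45]
}}

```text
time_s: 11.3
eef_pos: [0.42, -0.0418, 0.2678]
eef_rot: [0.0, 0.637, 0.771, -0.0]
contact_force: [-0.8, 0.2, 0.2]
opening: 0.0505
grip_force: 0.0
```

```bash
python3 - <<'E' | tail -3
from d import *
print(env.observe()['eef_pos'],env.observe()['qpos'])
delta((.42,-.04,.27),down(-135))
p,R=tool(39,.09); delta(p,R)
E
```

```text
[ 0.42   -0.0418  0.2678] [-0.1024 -0.0302  1.9741 -0.0005  1.197  -0.2915]
dtool [ 0.04  0.02 55.84] [ 1.8  0.4 -2.2]
dtool [-28.66  12.25  54.53] [-40.5  64.7 103.4]
```

Request:
{"fn": "servo_tool", "kwargs": {
  "deltas": [-3.6,1.5,6.8,-5,8,0,0.45,-7.2,3.1,13.6,-10,16,5,0.45,-10.7,4.6,20.4,-15,24,15,0.45,-14.3,6.1,27.3,-20,32,30,0.45,-17.9,7.7,34.1,-25,40,45,0.45,-21.5,9.2,40.9,-30,49,62,0.45,-25.1,10.7,47.7,-35,57,82,0.45,-28.7,12.3,54.5,-40.5,65,103,0.45,-28.7,12.3,54.5,-40.5,65,103,0.45]
}}

```text
time_s: 12.2
eef_pos: [0.4896, -0.0663, 0.1614]
eef_rot: [0.07, 0.892, 0.372, 0.247]
contact_force: [-0.2, -0.6, 0.1]
opening: 0.0508
grip_force: 0.0
```

```bash
python3 - <<'E' | tail -4
from d import *
print(env.observe()['eef_pos'],env.observe()['qpos'])
im=env.grab_frame('scene')[:,:,::-1];im2=env.grab_frame('top')[:,:,::-1]
cv2.imwrite('pics/p3.png',np.hstack([cv2.resize(i,(400,400)) for i in(im[130:250,170:290],im2[120:240,220:340])]))
p,R=tool(39,.09); delta(p,R)
p,R=tool(39,.040); delta(p,R)
p,R=tool(39,.012); delta(p,R)
E
```

```text
[ 0.4896 -0.0663  0.1614] [-0.277   0.0232  2.3257  0.573   0.3599  0.0083]
dtool [-0.35 -0.17  0.57] [-2.6  1.5 -0.6]
dtool [-0.35 -0.17  0.57] [-2.7  1.8 49.4]
dtool [-0.35 -0.17  0.57] [-2.8  2.  77.4]
```

View pics/p3.png

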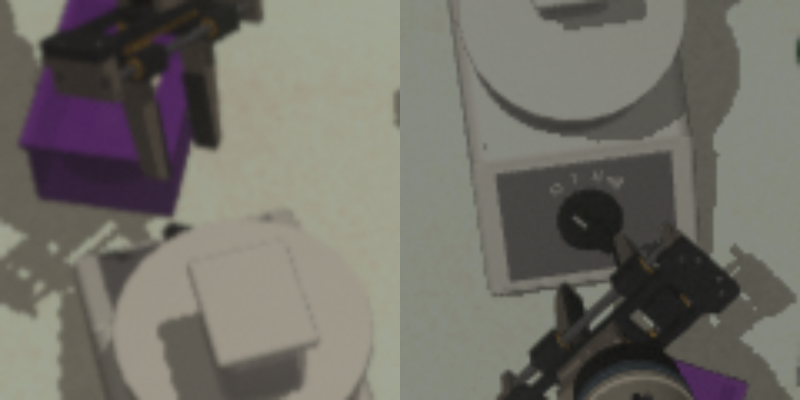

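The fingers stand either side of the dial axis, tilted with the deck. In the right crop the dial is at (590,218). I'll go down along the axis.

Request:
{"fn": "servo_tool", "kwargs": {
  "deltas": [-0.3,-0.2,0.6,-2,1.5,5,0.45,-0.3,-0.2,0.6,-2.7,1.8,18,0.45,-0.3,-0.2,0.6,-2.7,1.8,34,0.45,-0.3,-0.2,0.6,-2.7,1.8,49,0.45,-0.3,-0.2,0.6,-2.7,1.8,49,0.45,-0.3,-0.2,0.6,-2.7,1.8,49,0.45]
}}

```text
time_s: 12.9
eef_pos: [0.5169, -0.0672, 0.1219]
eef_rot: [0.074, 0.893, 0.368, 0.249]
contact_force: [0.7, 0.6, -0.8]
opening: 0.0506
grip_force: 0.0
```

```bash
python3 - <<'E' | tail -4
from d import *
s=env.observe();print(s['eef_pos'],s['qpos'],s['contact_force'])
p,R=tool(39,.012); delta(p,R)
im=env.grab_frame('scene')[:,:,::-1];im2=env.grab_frame('top')[:,:,::-1]
cv2.imwrite('pics/p4.png',np.hstack([cv2.resize(i,(400,400)) for i in(im[160:240,190:270],im2[140:220,240:320])]))
E
```

```text
50 scene px pointer end [235.5779 198.1449] tail [218.6432 196.3989]
far panel edge corners check top: deck top x=-45: [240.8047 169.0233] [308.0467 160.128 ] front [246.4516 208.2948] [310.3369 199.776 ]
[ 0.5169 -0.0672  0.1219] [-0.2531  0.1513  2.3163  0.7909  0.2485 -0.1953] [ 0.7369  0.6304 -0.7828]
dtool [ 0.09 -0.04 -0.16] [-0.6 -1.  28.2]
```

View pics/p4.png

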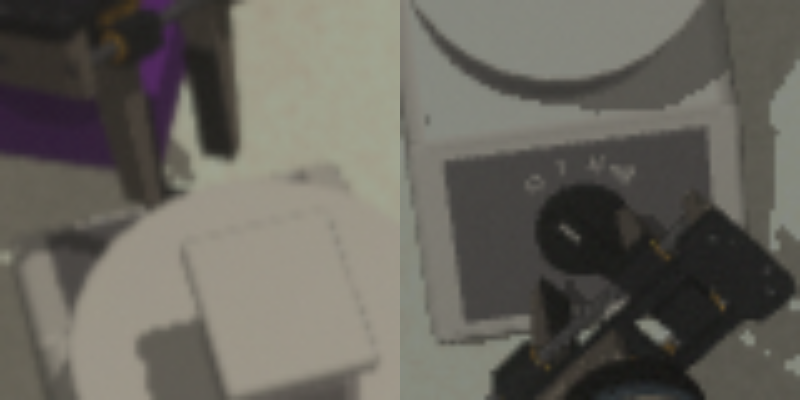

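The two fingertips, near (622,212) and (540,280) in the right crop, straddle the pointer line. I'll finish the descent and grip.

Request:
{"fn": "servo_tool", "kwargs": {
  "deltas": [0,0,0,-0.5,-1,8,0.45,0,0,0,-0.5,-1,16,0.45,0,0,0,-0.5,-1,23,0.45,0,0,0,-0.5,-1,27,0.45,0,0,0,-0.5,-1,27,0.45,0,0,0,-0.5,-1,27,0.5],
  "newtons": 15
}}

```text
time_s: 13.6
eef_pos: [0.529, -0.0657, 0.098]
eef_rot: [0.074, 0.893, 0.368, 0.249]
contact_force: [0.4, 0.3, 0.0]
opening: 0.0461
grip_force: 0.0
```

Request:
{"fn": "servo_tool", "kwargs": {
  "deltas": [0,0,0,0,0,0,0.7,0,0,0,0,0,0,1,0,0,0,0,0,0,1,0,0,0,0,0,0,1,0,0,0,0,0,0,1,0,0,0,0,0,0,1],
  "newtons": 15
}}

```text
time_s: 14.2
eef_pos: [0.5306, -0.0676, 0.0984]
eef_rot: [0.076, 0.893, 0.367, 0.249]
contact_force: [3.1, -7.1, 1.2]
opening: 0.0137
grip_force: 15.0
```

```bash
python3 - <<'E' | tail -3
from d import *
s=env.observe();print(s['eef_pos'],s['qpos'],s['contact_force'],s['ft_torque'],s['opening'],s['grip_force'])
p,R=tool(39,.012); delta(p,R)
E
```

```text
far panel edge corners check top: deck top x=-45: [240.8047 169.0233] [308.0467 160.128 ] front [246.4516 208.2948] [310.3369 199.776 ]
[ 0.5306 -0.0676  0.0984] [-0.2406  0.2235  2.3097  1.0107  0.196  -0.4084] [ 3.094 -7.142  1.195] [-1.0457 -0.0937 -0.6197] 0.01368727605068105 15.002980828285217
dtool [ 0.4   0.03 -0.26] [ 0.5 -2.5  1.1]
```

Gripped: the opening is 13.7 mm against a 14 mm bar. There is about 8 N of side load along +tool y, so I'll shift to relieve it, then start turning.

Request:
{"fn": "servo_tool", "kwargs": {
  "deltas": [0,0,0,0,1.5,0,1,0,0,0,0,2.5,0,1,0,0,0,0,2.5,0,1],
  "newtons": 30
}}

```text
time_s: 14.5
eef_pos: [0.5306, -0.0677, 0.0984]
eef_rot: [0.074, 0.893, 0.368, 0.249]
contact_force: [-1.7, -3.5, 5.1]
opening: 0.0139
grip_force: 30.0
```

Request:
{"fn": "servo_tool", "kwargs": {
  "deltas": [0,0,4,0,0,0,1,0,0,8,0,0,0,1,0,0,12,0,0,0,1,0,0,16,0,0,0,1,0,0,20,0,0,0,1,0,0,20,0,0,0,1],
  "newtons": 30
}}

```text
time_s: 15.1
eef_pos: [0.5306, -0.0676, 0.0984]
eef_rot: [0.029, 0.944, 0.206, 0.258]
contact_force: [-0.9, -2.5, 6.1]
opening: 0.0135
grip_force: 30.0
```

```bash
cat > q.py <<'E'
from d import *
s=env.observe();q=s['eef_rot'];R0=Ro.from_quat([*q[1:],q[0]]); p,R=tool(39,.012)
print(s['qpos'],'F tool',R0.inv().apply(s['contact_force']),'M tool',R0.inv().apply(s['ft_torque']))
print('turn from nominal off',(R.inv()*R0).as_rotvec(degrees=True),'pos err tool',R0.inv().apply(s['eef_pos']-p)*1e3,s['opening'],s['grip_force'])
E
python3 q.py|tail -2
```

```text
[-0.2436  0.224   2.3072  0.9983  0.2029 -0.0475] F tool [ 1.1673  2.8925 -5.858 ] M tool [-0.3594 -0.2805  0.0264]
turn from nominal off [-0.1413  0.0291 20.3722] pos err tool [ 0.2809  2.4768 -1.0802] 0.013530433773733303 30.004329085350037
```

Request:
{"fn": "servo_tool", "kwargs": {
  "deltas": [0,0,6,0,0,0,1,0,0,12,0,0,0,1,0,0,18,0,0,0,1,0,0,24,0,0,0,1,0,0,30,0,0,0,1,0,0,36,0,0,0,1,0,0,42,0,0,0,1,0,0,47,0,0,0,1,0,0,50,0,0,0,1,0,0,50,0,0,0,1],
  "newtons": 35
}}

```text
time_s: 16.1
eef_pos: [0.5306, -0.0674, 0.0984]
eef_rot: [-0.082, 0.942, -0.212, 0.246]
contact_force: [-1.3, -0.7, 4.8]
opening: 0.0136
grip_force: 35.0
```

```bash
python3 q.py|tail -2
```

```text
[-0.2434  0.224   2.3071  0.9982  0.2032  0.8244] F tool [ 1.3106 -0.1529 -4.8472] M tool [-0.1799 -0.0145 -0.1128]
turn from nominal off [-0.0988  0.0941 70.3088] pos err tool [ 2.0236  1.1638 -1.1027] 0.01356320871839253 35.0013130903244
```

Request:
{"fn": "servo_tool", "kwargs": {
  "deltas": [0,0,3,0,0,0,1,0,0,6,0,0,0,1,0,0,7.5,0,0,0,1,0,0,7.5,0,0,0,1,0,0,7.5,0,0,0,1,0,0,7.5,0,0,0,1,0,0,7.5,0,0,0,1,0,0,7.5,0,0,0,1],
  "newtons": 35
}}

```text
time_s: 16.9
eef_pos: [0.5305, -0.0674, 0.0984]
eef_rot: [-0.098, 0.927, -0.272, 0.24]
contact_force: [-2.1, -2.2, 6.3]
opening: 0.0138
grip_force: 35.0
```

```bash
python3 q.py|tail -2
python3 - <<'E'
from h import *
t=env.grab_frame('top')[:,:,::-1];s=env.grab_frame('scene')[:,:,::-1]
cv2.imwrite('pics/p5.png',np.hstack([cv2.resize(i,(400,400)) for i in(t[140:220,240:320],s[110:270,270:430])]))
E
```

```text
[-0.2434  0.224   2.3072  0.9982  0.2033  0.9534] F tool [ 2.1203  0.8304 -6.5806] M tool [-0.101   0.0375 -0.0778]
turn from nominal off [-0.0877  0.0958 77.7002] pos err tool [ 2.0958  0.8936 -1.0797] 0.013810451752825206 35.001243352890015
```

View pics/p5.png

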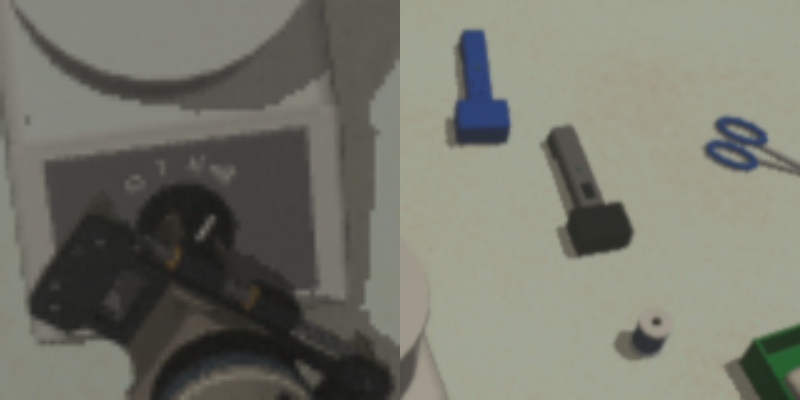

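The white pointer at left crop (205,228) now points to the pulse mark at 77.7° (1.36 rad). The scanner lies flat at right crop (590,190), and the spool is untouched. I'm handing in.

```bash
python3 -c "
from workcell import env
print(env.sign_off())"
```

```text
the job is handed in; nothing more can be done
None
```

I held the scanner over the ticket for about 2 s, laid it flat on the table and let it go, and handed in with the dial held at pulse (tool turned 77.7°, about 1.36 rad); sign-off returned no verdict.

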